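# Centre the spare indenter on its inspection pedestal

## Robot

A 7-joint arm with a two-finger parallel gripper is mounted at the origin on a cart in front of the work surface, level with it; the furniture and walls round the work are solid. World frame = base frame: x ahead of the robot, y to its left, z up, the work surface at z = 0. Lengths are in mm, angles in rad, forces in N, time in s.
With the tool pointing down it reaches from about 350 to 900 mm from the base axis. Payload 19.9 kg.
Tool frame: the origin (TCP) lies midway between the tips of the shut fingers; the grasp point (between the pads) lies 19 mm behind it; x points along the fingers, y is the direction in which the jaws open and shut, and the axes are right-handed (so a half turn about x gives the same grasp; the last joint's range is limited). The gripper opens to 94 mm and grips with 3 to 60 N. Pads are 16 mm wide; open, the fingers measure 119 mm over their backs; the gripper's body (75 mm by 177 mm) begins 78 mm behind the grasp point.
Start: joints at [-1.159, 0.417, -0.01, 1.614, 0.005, 1.111, -0.053], TCP at [273.977, 561.725, 205.425] pointing down, gripper open.
Joint ranges: [-2.81, 2.81], [-0.39, 2.02], [-1.27, 1.25], [0.06, 2.57], [-1.19, 4.33], [0.19, 2], [-2.82, 2.82]. Speed limits (rad/s): [1.89, 1.89, 2.39, 2.39, 3.01, 3.01, 3.01].

## Interface

Orientations are given as a unit quaternion [x, y, z, w].
In Python, from bench import arm, get_image, close_job gives the robot as it stands.
- The arm moves only by the tool play_rows, never from a script. Its argument "targets" is one flat list of numbers, 5 for each row, row after row: the shift along the tool's x, y, z in m, then the turn about the tool's x in degrees, then the opening, from 0 (shut) to 1 (fully open). A call has 1 to 5 rows; each row shifts and turns the pose as measured when the row begins, along the tool's axes as they then stand; what a row does not reach is not made up. A row lasts 1/8 s, in which the tool goes at most 62.5 mm and 10.7 degrees, less where a joint would pass 70% of its speed; a pose out of reach is approached as far as the arm can. A call is refused whole if a number of a shift passes 0.0625 or a number of a turn 10.7, either way. A call with a gripper value outside its range is refused whole. The fingers move at their own pace and stop on an object; "force" is the grip in N (left out, the last holds). Time passes only in rows, so rows that do not move let the fingers close. It gives the time, the measured TCP pose, the force and the opening at its end, in the units of the state.
- arm.read_state(): the state, without advancing time (a new reading comes with each control period).
- get_image(name): name is "scene" or "top"; returns a dict with "pixels" (384x512x3 uint8, blue, green, red), "fov_y" (degrees; the focal length in pixels is half the picture's height over the tangent of half this angle, whatever the lens; pixels are square), "cx", "cy" (the principal point, pixels), "cam_to_world" (4x4, takes a point from camera to world coordinates). Camera axes: x right, y down, z forward; pixel columns grow to the right and rows downward; lengths in mm; the calibration is good to about 2 mm. A picture is of the moment at which its call begins. There is no depth.
- close_job(): hands the job in, once; it reports no verdict.
The state is a dict: "clock": time; "joint_positions": joint angles; "dq": joint speeds; "tau": joint torques, N m; "ee_pos": TCP position; "tool_rot": TCP orientation; "wrist_force": force on the tool from outside, world axes, zero at the start; "wrist_torque": the same for the moment, N m; "finger_gap": opening from 0.0 (shut) to 1.0 (fully open).
Only numpy, scipy, OpenCV 4.12 (cv2) and the standard library are available. Lean on these libraries where they do the work, as an engineer would, in place of code of your own. Each camera call takes 0.05 s, during which the arm holds its last target. There are 200 camera calls.

## Task

The dark indenter stands off-centre on the little pedestal. With shut fingers, push it over the top plate with light, slow taps low on its foot until the whole foot stands inside the blue spot in the middle, then leave it standing there untouched. It tips easily: never topple, strike, pinch or lift it, and do not disturb the other things on the bench.

Things in the scene. Friction and masses are not known exactly. Their poses are not given: they have to be found in the camera images.
- indenter: Dark grey spare indenter, loose, standing upright on the pedestal: a round foot flange 20 mm in diameter, a narrower shank above it that tapers to a point; 40 mm tall, about 35 g. Origin: centre of the underside of its foot; z is its axis and points up. Pushed high on the shank it tips over; pushed at its foot it slides. The foot flange is 7 mm high.
- pedestal: Fixed aluminium pedestal, 40 mm tall: round foot 80 mm in diameter, slim neck, flat round top plate 64 mm in diameter and 8 mm thick. Origin: centre of its underside, on the worktop; z points up. Its place and yaw vary.
- spot (a point): Centre of the pedestal's top plate, on its upper face, 40 mm above the worktop: the middle of the flat painted blue spot, 30 mm in diameter.
- bright_indenter: Bystander: bright steel indenter, 20 mm in diameter, 40 mm tall, standing on the worktop to the right. Origin: centre of its underside.
- brass_weight: Bystander: brass check weight with a knob, 24 mm in diameter, 28 mm tall, standing on the worktop to the right. Origin: centre of its underside.
- steel_rod: Bystander: plain steel rod, 19 mm in diameter, 35 mm tall, standing on the worktop to the right. Origin: centre of its underside.
- orange_mount: Bystander: orange round specimen mount, 30 mm in diameter, 19 mm tall, on the worktop to the left. Origin: centre of its underside.
- steel_ring: Bystander: steel ring, 34 mm in diameter, 10 mm tall, on the worktop to the left. Origin: centre of its underside.
Things that resemble listed ones, but are neither listed nor needed, are in the scene too. What is meant by the pedestal is not green, and is the larger of those in its own colour.

How it is judged (in metres and radians):
At the end, for the whole second after the job is handed in: The indenter stands upright (within 3 degrees) and at rest on the pedestal's top plate, its foot inside the blue spot (axis within 5 mm of the spot's centre) (horizontal distance between indenter and spot below 0.005 m and z of indenter in the frame of spot between -0.002 and 0.002 m and angle between indenter's own z axis and vertical below 0.05 rad and linear speed of indenter below 0.01 m/s); the robot touches nothing.
It fails at once if the indenter was tipped by more than 17 degrees, knocked over or fell from the pedestal (angle between indenter's own z axis and vertical above 0.3 rad or z of indenter in the frame of spot below -0.006 m).
It fails at once if the indenter was lifted off the plate (z of indenter in the frame of spot above 0.005 m).
It fails at once if the indenter was pinched or pushed hard (more than 4 N between fingers and indenter) (contact force between the fingers and indenter above 4 N).
It fails at once if the indenter was struck so that it shot off (faster than 0.25 m/s) (linear speed of indenter above 0.25 m/s).
It fails at once if a bystander was disturbed (moved more than 15 mm) (distance of any of bright_indenter, brass_weight, steel_rod, orange_mount, steel_ring from where it was at the start of the episode above 0.015 m).
It also fails if it takes over 58 s, if anything falls off the work surface, if the arm or the gripper's body presses on something with over 40 N, if the wrist force passes 120 N, or if a joint passes its speed limit or range.

## Working session

There is one attempt and no reset: what is moved stays moved. The work goes in short steps, Python scripts to look and compute and a tool call to move; the robot and the scene stay as the last step left them, time stands still between calls to the robot, and variables do not carry over. Pictures are saved under pics/ and viewed, about 8 in all and at most 12, crops included, and the job is handed in when it is done.

Besides the shell and the picture viewer there is one more tool, called after "Emit:" as a command line: name --argument value ..., lists and objects as JSON in quotes. play_rows: Moves the arm, as the interface text tells. Its arguments: {"type":"object","properties":{"targets":{"type":"array","items":{"type":"number"}},"force":{"type":"number"}},"required":["targets"]}

```bash
mkdir -p pics
cat > h.py <<'E'
from bench import arm,get_image,close_job
import numpy as np,cv2
def snap(n,f):
    i=get_image(n); p=np.array(i['pixels']); cv2.imwrite('pics/'+f+'.png',p)
    np.savez('pics/'+f+'.npz',fov=i['fov_y'],cx=i['cx'],cy=i['cy'],T=np.array(i['cam_to_world'])); return p
def ray(f,u,v,z):
    d=np.load('pics/'+f+'.npz'); fl=192/np.tan(np.radians(d['fov']/2)); T=d['T']
    r=T[:3,:3]@np.array([(u-d['cx'])/fl,(v-d['cy'])/fl,1]); o=T[:3,3]
    return o+r*(z-o[2])/r[2]
def proj(f,P):
    d=np.load('pics/'+f+'.npz'); fl=192/np.tan(np.radians(d['fov']/2)); T=d['T']
    c=T[:3,:3].T@(np.array(P)-T[:3,3]); return c[0]/c[2]*fl+d['cx'],c[1]/c[2]*fl+d['cy']
E
python3 - <<'E'
from h import *
a=snap('scene','s1');b=snap('top','t1')
for f in('s1','t1'):
    d=np.load('pics/'+f+'.npz');print(d['fov'],d['cx'],d['cy'],d['T'].round(3))
print(arm.read_state())
E
```

```text
44.45092455654515 253.22178713118032 185.51268977702213 [[-5.11000e-01 -5.17000e-01  6.87000e-01 -4.51900e+02]
 [-8.60000e-01  3.08000e-01 -4.07000e-01  5.52205e+02]
 [-1.00000e-03 -7.99000e-01 -6.02000e-01  8.94323e+02]
 [ 0.00000e+00  0.00000e+00  0.00000e+00  1.00000e+00]]
57.01190576272915 253.8014142874945 190.40986420993167 [[-7.60000e-02 -9.70000e-01  2.29000e-01  3.16637e+02]
 [-9.97000e-01  7.40000e-02 -1.90000e-02 -1.94100e+00]
 [ 2.00000e-03 -2.30000e-01 -9.73000e-01  9.83392e+02]
 [ 0.00000e+00  0.00000e+00  0.00000e+00  1.00000e+00]]
{'clock': 0.1, 'joint_positions': array([-1.158501  ,  0.41791542, -0.01029709,  1.61408098,  0.00468218,
        1.11070651, -0.05299094]), 'dq': array([-1.86025925e-03, -1.07070266e-03,  8.94165243e-06, -3.39672519e-03,
       -9.60653095e-04, -5.27361492e-04,  6.06832858e-04]), 'tau': array([ 1.17373012e-03, -8.52601933e+01,  6.39329776e-01, -4.26697147e+01,
       -4.90153756e-02,  1.62382697e-02, -2.24355063e-05]), 'ee_pos': array([273.85190211, 561.44550971, 204.90102998]), 'tool_rot': array([ 0.1586874 ,  0.68904468, -0.15944561,  0.6889215 ]), 'wrist_force': array([ 0.5615661 ,  0.23495367, -0.88739509]), 'wrist_torque': array([ 4.60289204e-05,  5.48414622e-03, -1.52020567e-02]), 'finger_gap': 0.9999131345225133}
```

View pics/s1.png

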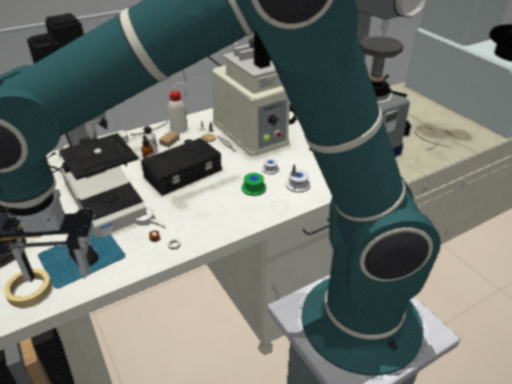

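View pics/t1.png

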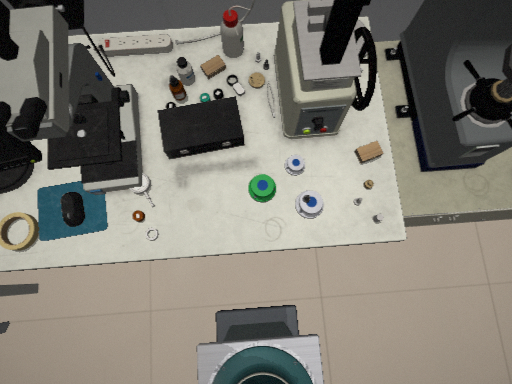

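The pedestal (grey, the larger) is at about (309,204) in the top view and (297,180) in the scene view, with the dark indenter on it. I'll enlarge both.

Run:
```python
from h import *
a=cv2.imread('pics/s1.png')[155:200,270:325];b=cv2.imread('pics/t1.png')[180:228,282:337]
r=lambda x:cv2.resize(x,(400,int(400*x.shape[0]/x.shape[1])),interpolation=cv2.INTER_CUBIC)
a=r(a);b=r(b);h=min(a.shape[0],b.shape[0])
cv2.imwrite('pics/c1.png',np.hstack([a[:h],b[:h]]))
print(ray('t1',309,202,40))
```

```text
[ 495.35450299 -167.68274182   40.        ]
```

View pics/c1.png

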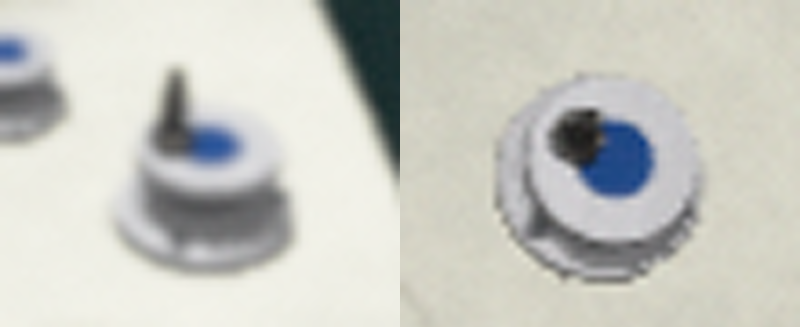

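```bash
cat >> h.py <<'E'
from scipy.spatial.transform import Rotation as R
def dst(P,yaw=None):
    "shift in tool axes to world point P"
    s=arm.read_state(); M=R.from_quat(s['tool_rot']).as_matrix()
    return (M.T@(np.array(P)-s['ee_pos'])/1000).round(4)
E
python3 - <<'E'
from h import *
s=arm.read_state();print(R.from_quat(s['tool_rot']).as_matrix().round(4))
L=lambda u,v,ox,oy:(ox+(u+.5)/7.27-.5,oy+(v+.5)/7.27-.5)
for n,u,v,z in(('spot',216,158,40),('plate',216,159,40),('foot',177,140,43)):
    print(n,ray('t1',*L(u,v,282,180),z))
for n,u,v,z in(('spot',213,146,40),('footc',172,143,43)):
    print(n,ray('s1',*L(u,v,270,155),z))
# reprojections for oven front, case
print(ray('t1',300,137,0),ray('t1',200,155,60),ray('t1',355,152,30),ray('t1',262,187,40))
E
```

```text
[[-4.000e-04  4.384e-01  8.988e-01]
 [-1.000e-03  8.988e-01 -4.384e-01]
 [-1.000e+00 -1.100e-03  1.000e-04]]
spot [ 496.81251346 -174.09126759   40.        ]
plate [ 496.43263196 -174.04800691   40.        ]
foot [ 504.17004728 -159.77472687   43.        ]
spot [ 498.4361232  -176.63470296   40.        ]
footc [ 505.87195501 -160.28773187   43.        ]
[ 7.00364022e+02 -1.70055575e+02  1.13686838e-13] [645.19714572 119.90688235  60.        ] [ 631.62024552 -316.20774653   30.        ] [546.92479633 -43.5394173   40.        ]
```

Emit:
play_rows --targets '[0, -0.02, 0.021, 0, 0, 0, -0.04, 0.042, 0, 0, 0, -0.04, 0.042, 0, 0, 0, -0.04, 0.042, 0, 0, 0, -0.04, 0.042, 0, 0]' --force 10

```text
clock: 0.72
ee_pos: [364.8, 312.3, 203.0]
tool_rot: [0.156, 0.69, -0.158, 0.689]
wrist_force: [1.5, 1.3, 0.6]
finger_gap: 0.502
```

Emit:
play_rows --targets '[0, -0.04, 0.042, 0, 0, 0, -0.04, 0.042, 0, 0, 0, -0.04, 0.042, 0, 0, 0, -0.04, 0.042, 0, 0, 0, -0.02, 0.022, 0, 0]'

```text
clock: 1.35
ee_pos: [459.6, 57.1, 203.5]
tool_rot: [0.157, 0.69, -0.159, 0.689]
wrist_force: [0.1, 1.1, 0.7]
finger_gap: 0.007
```

Run:
```python
from h import *
s=arm.read_state();print(s['ee_pos'],R.from_quat(s['tool_rot']).as_matrix().round(3),dst((525,-119,110)))
```

```text
[459.58617585  57.14678621 203.45562489] [[-0.002  0.435  0.9  ]
 [-0.002  0.9   -0.435]
 [-1.    -0.003 -0.001]] [ 0.0937 -0.1298  0.1357]
```

Emit:
play_rows --targets '[0.01, -0.035, 0.037, 0, 0, 0.02, -0.035, 0.037, 0, 0, 0.02, -0.035, 0.037, 0, 0, 0.02, -0.02, 0.022, 0, 0, 0.01, 0, 0, 0, 0]'

```text
clock: 1.98
ee_pos: [526.7, -121.2, 121.4]
tool_rot: [0.157, 0.689, -0.16, 0.689]
wrist_force: [0.5, -0.4, -0.6]
finger_gap: 0.005
```

Run:
```python
from h import *
snap('top','t2');snap('scene','s2')
s=arm.read_state();print(s['ee_pos'],R.from_quat(s['tool_rot']).as_matrix().round(3),dst((525,-119,43)))
a=cv2.imread('pics/s2.png')[125:200,250:350];b=cv2.imread('pics/t2.png')[155:230,255:355]
print(proj('t2',s['ee_pos']),proj('s2',s['ee_pos']))
r=lambda x:cv2.resize(x,(400,300),interpolation=cv2.INTER_CUBIC)
cv2.imwrite('pics/c2.png',np.hstack([r(a),r(b)]))
```

```text
[ 526.25862176 -118.73875384  121.57736416] [[-0.002  0.434  0.901]
 [-0.002  0.901 -0.434]
 [-1.    -0.002 -0.001]] [ 0.0786 -0.0006 -0.001 ]
(np.float64(293.25620698429594), np.float64(184.9920506131832)) (np.float64(279.2552786613231), np.float64(153.68326226755696))
```

View pics/c2.png

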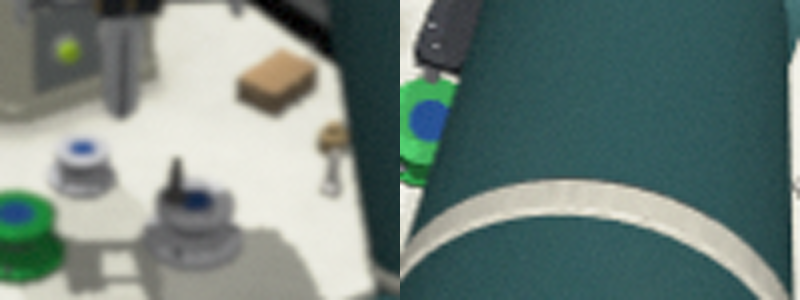

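The scene view shows the shut fingertips at about crop (118,115), where the projection puts them. The arm hides the pedestal from the top view. I'm descending beside the plate.

Emit:
play_rows --targets '[0.03, 0, -0.001, 0, 0, 0.03, 0, 0, 0, 0, 0.015, 0, 0, 0, 0, 0.002, 0, 0, 0, 0, 0, 0, 0, 0, 0]'

```text
clock: 2.7
ee_pos: [527.2, -113.1, 46.5]
tool_rot: [0.156, 0.689, -0.155, 0.691]
wrist_force: [0.4, -0.5, 0.3]
finger_gap: 0.005
```

Run:
```python
from h import *
snap('scene','s3')
s=arm.read_state();print(s['ee_pos'],s['wrist_force'],R.from_quat(s['tool_rot']).as_matrix().round(4))
print(proj('s3',s['ee_pos']))
a=cv2.imread('pics/s3.png')[150:200,262:327]
a=cv2.resize(a,(780,600),interpolation=cv2.INTER_CUBIC)
cv2.imwrite('pics/c3.png',a)
```

```text
[ 527.32144911 -113.20796659   46.64400825] [-0.1753011   0.78136559 -0.67491305] [[ 3.400e-03  4.289e-01  9.034e-01]
 [ 4.000e-04  9.034e-01 -4.289e-01]
 [-1.000e+00  1.800e-03  2.900e-03]]
(np.float64(276.78634518855614), np.float64(174.34921596090317))
```

View pics/c3.png

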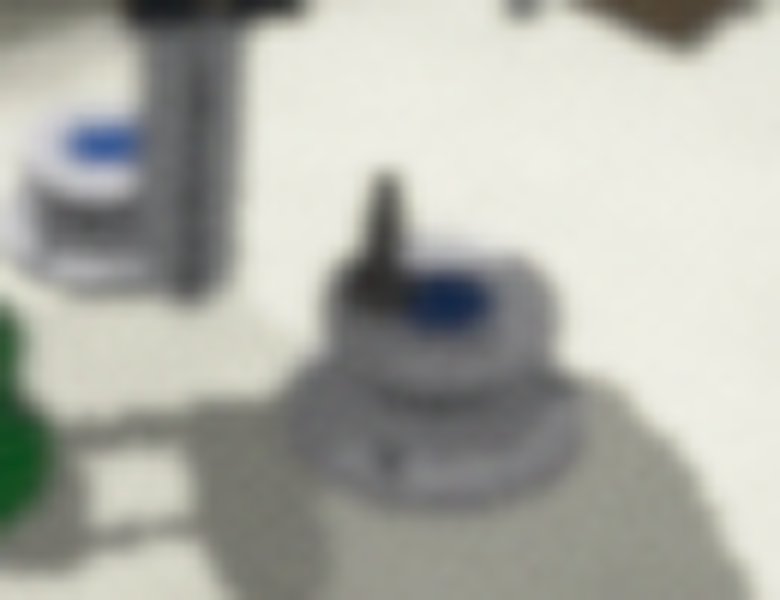

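Run:
```python
from h import *
L=lambda u,v:(262+(u+.5)/12-.5,150+(v+.5)/12-.5)
S=ray('s3',*L(440,301),40);F=ray('s3',*L(379,294),40);d=(S-F)[:2];print(S,F,d,np.hypot(*d),np.degrees(np.arctan2(*d[::-1])))
T=ray('s3',*L(187,298),46.6);print(T)
s=arm.read_state();M=R.from_quat(s['tool_rot']).as_matrix();print('-y dir',np.degrees(np.arctan2(-M[1,1],-M[0,1])))
print('tool-frame foot/spot rel TCP',M.T@(F-s['ee_pos']),M.T@(S-s['ee_pos']))
```

```text
[ 499.60189782 -174.95241244   40.        ] [ 510.28125901 -163.12358125   40.        ] [-10.67936119 -11.8288312 ] 15.936436330736576 -132.07650381843678
[ 526.72119276 -114.06800382   46.6       ]
-y dir -115.39539276709542
tool-frame foot/spot rel TCP [  6.56576942 -52.41218341   5.99443188] [  6.52474257 -67.67794415   1.42006104]
```

Run:
```python
from h import *
L=lambda u,v:(262+(u+.5)/12-.5,150+(v+.5)/12-.5)
for v in(170,176): print(ray('s3',*L(387,v),79))
# dark & blue pixel centroids in t1, rendered model comparison
p=cv2.imread('pics/t1.png').astype(int)
print(p[190:212,300:322].sum(2)//3)
print(p[190:212,300:322,0]-p[190:212,300:322,2])
```

```text
[ 510.26079753 -163.22103355   79.        ]
[ 508.02308696 -161.67440748   79.        ]
[[209 208 207 206 205 205 174 181 192 188 194 194 192 201 205 203 206 206
  207 210 209 206]
 [204 205 206 195 189 186 186 196 208 205 203 202 203 203 201 197 199 206
  207 206 203 205]
 [204 185 184 183 186 203 206 205 206 203 202 200 201 201 198 198 201 198
  201 207 202 204]
 [197 187 185 195 203 205 202 205 204 202 204 204 203 202 198 199 202 205
  198 204 205 205]
 [184 184 190 205 202 199 195 196 199 200 202 204 202 201 199 199 201 197
  197 200 200 205]
 [186 189 201 203 160 114  93  70  57 140 188 200 199 200 200 199 200 199
  200 200 191 200]
 [177 202 206 161  99  90  67  56  61 112 135 157 163 184 196 202 204 198
  200 200 201 207]
 [191 204 182 114  51  43  35  47  47  64  73  81  81  94 134 188 200 201
  200 200 198 202]
 [196 208 137  77  52  31  37  30  33  64  77  79  78  80  80 148 190 202
  203 201 197 200]
 [194 207 151  89  58  36  32  32  39  91  92  79  78  77  80  80 172 201
  202 198 195 198]
 [189 206 158  98  73  50  40  38  44  58  74  79  79  77  81  82 129 186
  200 19
[... 2381 characters left out ...]
3 103 104 102 102  91  34   9
    0   2   1   2]
 [  2   2   0   1   0   2   3  31  79  98 101 101  97  99  98  52  11   1
    0   2   1   0]
 [ -1   1   3   0   3   2   3   2  23  59  75  79  81  72  50  13   2   1
    1   1   3   3]
 [  3   1   2   2   1   0   1   1   3   3  17  23  23   8   4   2   3   3
    0  -1   2   2]
 [  0  -1   1   3   4   1   1   0   3   1   4   3   2   1   2   2   3   2
    3   1   3   0]
 [  1   2   1   3   2   1   0   2   2   3   1   1   1   3   3   4   0   1
    2   3   2   3]
 [  2   4  -2  -2   1   0   2   2  -1   3   1   2   3   3   1   4   3   3
    1   1   2   2]
 [  4   5   3   3   0  -1   2   2   1   3   1   2   2   1   3   2   2   1
    1   0   1  -1]]
```

Emit:
play_rows --targets '[0, -0.004, 0, 3, 0, 0, -0.003, 0, 3, 0, 0, 0, 0, 0, 0]'

```text
clock: 3.12
ee_pos: [524.9, -120.2, 48.5]
tool_rot: [0.195, 0.678, -0.193, 0.682]
wrist_force: [0.0, 0.8, -0.2]
finger_gap: 0.005
```

Run:
```python
from h import *
s=arm.read_state();M=R.from_quat(s['tool_rot']).as_matrix();print(s['ee_pos'],M[:,0],np.degrees(np.arctan2(-M[1,1],-M[0,1])))
print(dst((527.8,-127.3,43.5)))
```

```text
[ 524.87945778 -120.2242188    48.51721664] [ 6.15892379e-03  3.44053335e-04 -9.99980974e-01] -121.87524977603495
[ 0.005  -0.0045  0.0062]
```

Emit:
play_rows --targets '[0.004, -0.002, 0.003, 0, 0, 0.002, -0.003, 0.003, 0, 0, 0, 0, 0, 0, 0]'

```text
clock: 3.5
ee_pos: [527.7, -128.3, 42.3]
tool_rot: [0.195, 0.678, -0.193, 0.682]
wrist_force: [0.4, -0.5, -0.3]
finger_gap: 0.005
```

```bash
cat > st.py <<'E'
from h import *
import sys
s=arm.read_state();M=R.from_quat(s['tool_rot']).as_matrix();print(s['clock'],s['ee_pos'].round(1),s['wrist_force'].round(2),M[:,0].round(4),np.degrees(np.arctan2(-M[1,1],-M[0,1])).round(1))
print(dst([float(a) for a in sys.argv[1:4]]))
E
python3 st.py 522.6 -135.8 43.5
```

```text
3.5 [ 527.7 -128.3   42.3] [ 0.4  -0.53 -0.26] [ 6.5e-03  3.0e-04 -1.0e+00] -121.8
[-0.0012 -0.0091 -0.0004]
```

Emit:
play_rows --targets '[-0.001, -0.003, 0, 0, 0, 0, -0.003, 0, 0, 0, 0, -0.002, 0, 0, 0, 0, -0.001, 0, 0, 0, 0, 0, 0, 0, 0]'

```text
clock: 4.12
ee_pos: [522.6, -136.5, 43.5]
tool_rot: [0.195, 0.678, -0.193, 0.682]
wrist_force: [0.0, 1.1, 0.4]
finger_gap: 0.007
```

```bash
cat > look.py <<'E'
from h import *
import sys
f=sys.argv[1]; snap('scene','s'+f)
s=arm.read_state();u,v=proj('s'+f,s['ee_pos']);print((u+.5-272)*14-.5,(v+.5-160)*14-.5)
a=cv2.imread(f'pics/s{f}.png')[155:197,265:320]
a=cv2.imread(f'pics/s{f}.png')[160:195,272:322]
cv2.imwrite(f'pics/c{f}.png',cv2.convertScaleAbs(cv2.resize(a,None,fx=14,fy=14,interpolation=cv2.INTER_CUBIC),alpha=1.4))
E
python3 st.py 522.6 -135.8 43.5; python3 look.py 4
```

```text
4.125 [ 522.6 -136.5   43.5] [0.   1.05 0.37] [ 6.6e-03  4.0e-04 -1.0e+00] -121.8
[-0.      0.0007 -0.0004]
172.61355070589525 198.50357954607966
```

View pics/c4.png

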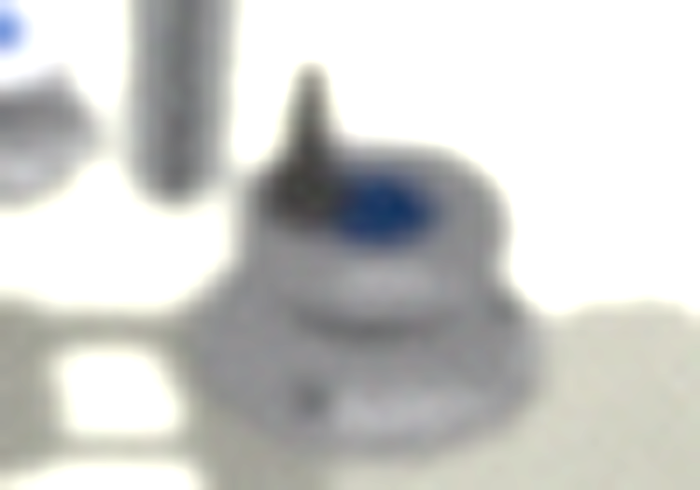

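Emit:
play_rows --targets '[0, -0.002, 0, 0, 0, 0, -0.002, 0, 0, 0, 0, -0.002, 0, 0, 0, 0, -0.001, 0, 0, 0, 0, -0.001, 0, 0, 0]'

```text
clock: 4.8
ee_pos: [518.2, -143.6, 43.4]
tool_rot: [0.195, 0.678, -0.193, 0.682]
wrist_force: [0.7, 1.1, -0.8]
finger_gap: 0.003
```

```bash
python3 st.py 508.4 -159.5 43.5
```

```text
4.8 [ 518.2 -143.6   43.4] [ 0.7   1.11 -0.81] [ 6.6e-03  4.0e-04 -1.0e+00] -121.8
[-0.0002 -0.0187  0.0001]
```

Emit:
play_rows --targets '[0, -0.001, 0, 0, 0, 0, -0.001, 0, 0, 0, 0, -0.001, 0, 0, 0, 0, -0.001, 0, 0, 0, 0, -0.001, 0, 0, 0]'

```text
clock: 5.42
ee_pos: [515.4, -148.1, 43.4]
tool_rot: [0.195, 0.678, -0.193, 0.682]
wrist_force: [-0.5, 0.5, -0.3]
finger_gap: 0.005
```

Emit:
play_rows --targets '[0, -0.001, 0, 0, 0, 0, -0.001, 0, 0, 0, 0, -0.001, 0, 0, 0, 0, -0.001, 0, 0, 0, 0, -0.001, 0, 0, 0]'

```text
clock: 6.05
ee_pos: [512.6, -152.6, 43.4]
tool_rot: [0.195, 0.678, -0.193, 0.682]
wrist_force: [0.4, 0.1, 1.0]
finger_gap: 0.007
```

```bash
python3 st.py 508.4 -159.5 43.5; python3 look.py 5
```

```text
6.05 [ 512.6 -152.6   43.4] [0.4 0.1 1. ] [ 6.7e-03  5.0e-04 -1.0e+00] -121.8
[-0.0001 -0.0081  0.0001]
258.54938115017865 199.42797571874564
```

View pics/c5.png

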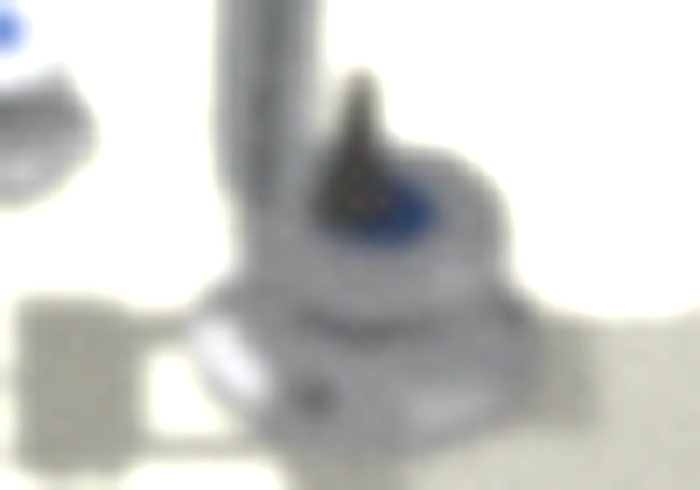

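The indenter is sliding upright: its apex moved from x≈311 to 362 in the crop, and the spot centre is at about 375. About 5–6 mm remain.

Emit:
play_rows --targets '[0, -0.001, 0, 0, 0, 0, -0.001, 0, 0, 0, 0, -0.001, 0, 0, 0, 0, -0.001, 0, 0, 0, 0, -0.001, 0, 0, 0]'

```text
clock: 6.72
ee_pos: [509.8, -157.2, 43.4]
tool_rot: [0.195, 0.678, -0.193, 0.682]
wrist_force: [0.1, 0.5, 0.9]
finger_gap: 0.005
```

```bash
python3 st.py 508.4 -159.5 43.5; python3 look.py 6
```

```text
6.725 [ 509.8 -157.2   43.4] [0.07 0.47 0.89] [ 6.7e-03  4.0e-04 -1.0e+00] -121.8
[-0.0001 -0.0027  0.0001]
283.00992689492296 199.75015668904257
```

View pics/c6.png

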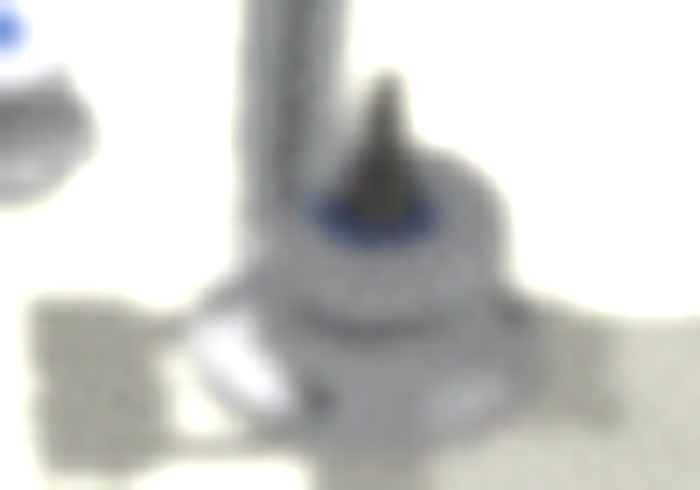

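Horizontally it looks centred: blue spans 312–437 and the foot 340–421. It may sit 1–3 mm too far in depth. I'll back away and check from both cameras.

Emit:
play_rows --targets '[0, 0.002, 0, 0, 0, 0, 0.005, 0, 0, 0, 0, 0.01, 0, 0, 0, 0, 0.01, 0, 0, 0, 0, 0.005, 0, 0, 0]'

```text
clock: 7.4
ee_pos: [527.8, -127.9, 43.5]
tool_rot: [0.195, 0.678, -0.193, 0.682]
wrist_force: [0.8, 0.7, -0.5]
finger_gap: 0.006
```

Emit:
play_rows --targets '[-0.02, 0.01, 0, 0, 0, -0.05, 0.02, 0, 0, 0, -0.05, 0.05, -0.02, 0, 0, -0.01, 0.055, -0.02, 0, 0, 0, 0.055, -0.02, 0, 0]'

```text
clock: 8.02
ee_pos: [576.5, 59.9, 171.0]
tool_rot: [0.197, 0.677, -0.195, 0.682]
wrist_force: [0.0, -0.5, -1.1]
finger_gap: 0.003
```

Emit:
play_rows --targets '[0, 0.055, -0.02, 0, 0, 0, 0.055, -0.02, 0, 0, 0, 0.05, -0.02, 0, 0, 0, 0.02, 0, 0, 0, 0, 0, 0, 0, 0]'

```text
clock: 8.65
ee_pos: [621.2, 257.3, 171.1]
tool_rot: [0.195, 0.678, -0.193, 0.682]
wrist_force: [0.4, -1.1, -0.5]
finger_gap: 0.004
```

```bash
python3 st.py 500 -100 43.5; python3 look.py 7
python3 - <<'E'
from h import *
b=snap('top','t7')[185:220,295:330]; b=cv2.resize(b,(490,490),interpolation=cv2.INTER_CUBIC)
cv2.imwrite('pics/c8.png',cv2.resize(np.hstack([b,cv2.imread('pics/c7.png')[:490]]),None,fx=.67,fy=.67))
p=cv2.imread('pics/t7.png').astype(int)[193:210,303:320]
print(p.sum(2)//3);print(p[:,:,0]-p[:,:,2])
E
```

```text
8.65 [621.2 257.3 171.1] [ 0.42 -1.09 -0.51] [ 0.0068  0.0012 -1.    ] -121.8
[ 0.1263 -0.3681  0.0846]
-1747.0029010484668 15.330432880891578
[[214 221 222 220 220 221 219 221 221 218 220 218 217 219 223 216 220]
 [221 222 222 220 221 221 219 221 220 220 219 219 220 219 218 218 216]
 [222 221 221 221 221 222 219 219 216 218 216 217 220 219 219 217 219]
 [222 224 221 221 221 217 192 162 175 182 202 213 219 219 219 219 219]
 [222 224 220 221 196 132  88  88  83  88 105 151 203 218 219 219 219]
 [223 220 220 197 130  88  77  74  69  67  58  67 156 210 219 219 217]
 [222 221 220 158  97  79  82  67  60  59  74  64  77 187 219 221 214]
 [221 222 203 133  89  89  73  45  43  82  69  56  76 138 206 219 216]
 [222 221 201 134  78 100  81  48  42  43  33  41  67 133 206 217 217]
 [222 221 207 134  75 106 106  64  32  35  32  43  76 116 199 216 215]
 [221 223 223 155  90  71  73  75  52  30  44  49  49 138 201 216 215]
 [223 222 222 185 122  67  51  71  60  52  52  54  90 173 208 215 216]
 [224 223 223 222 170 114  68  48  50  59  50  86 149 206 217 216 217]
 [224 222 224 223 221 178 128 109 
[... 758 characters left out ...]
 19  60 105  44   4  -4  -3  -3  -3  -2  61  60  15   1   3]
 [  1   1  19  60  90  16  -3  -4   0   1  -4  -2  43  55  13   2   1]
 [  2   1  19  61  87  11  -4  -1  -3  -1   2   0  61  78  17   3   1]
 [  1   0   1  40 108  46  -7  -5  -2  -1  -6   0  40  48  14   3   1]
 [  2   2   2  30  74  64  12  -4  -2   0  -1  32  85  35   8   2   1]
 [  2   1   2   2  34  81  68  33  27  38  41  87  56  13   1   0  -1]
 [  2   3   2   1  -1  25  62  81  85  86  79  55  13   1   0   1   1]
 [  2   1   1   1   1   1   2  19  26  24   7   3   2   2   2   1   2]
 [  2   2   1   2   1   1   1   2   2   1   1   1   2   3   2   2   2]
 [  2   1   1   2   1   2   0   2  -1   1   1   1   2   3   1   2   2]]
```

View pics/c8.png

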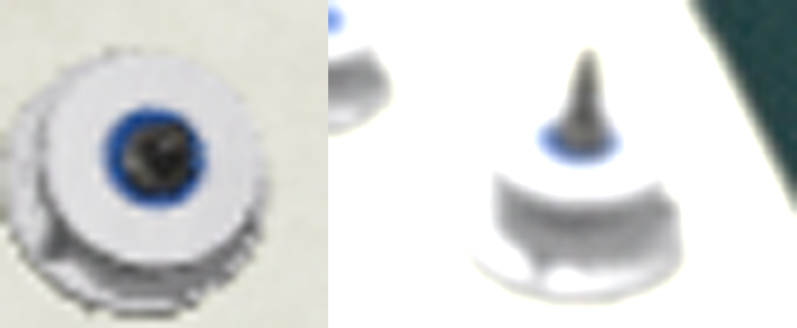

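In the top view the blue ring is even all round the dark foot: ring centre at about (311.2, 201.4), foot centre at about (311.4, 201.5). The indenter is upright and the arm is clear.

```bash
python3 -c "
from bench import *
print(close_job())"
```

```text
the job is handed in; nothing more can be done
None
```

I shut the fingers and brought them down beside the plate. With slow 1 mm steps low on its foot, I slid the dark indenter about 17 mm to the middle of the blue spot. Then I backed the arm well clear and handed the job in at about 9 s on the robot's clock.

- **Position:** in the last top view, the foot centre is within about half a pixel (1–2 mm) of the spot centre, with an even blue ring all round it.
- **Posture and contact:** the indenter stands upright, and wrist forces stayed within the sensor's noise of about 1 N. I don't have a separate reading of the force between the fingers and the indenter.
- **Disagreement:** the last scene-camera view during the push suggested the foot was 1–3 mm too deep. The top view after I backed away did not show this, and either reading is inside the 5 mm limit.
- **Not checked:** I did not measure the bystanders afterwards. The fingers' path stayed clear of them.

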